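# Seat the snap cap on the amber bottle

### The job

One of the three amber bottles has its white snap cap only resting loosely on the neck. Take the seating tool from its dish and press it squarely down on that cap until the cap clicks fully home, then keep it pressed there for a good second at about 15 N (any push on the cap above 30 N cracks the glass). Stand the tool upright back in its dish; the gripper itself must not touch the cap, and leave the other things alone.

Things in the scene. Friction and masses are not known exactly. Their poses are not given: they have to be found in the camera images.
- bottle: the amber bottle to be capped, body 64 mm wide, upright in the rubber-lined well of a fixed white block 90 x 90 mm, 30 to 50 mm high. Origin on its axis, z up, moving with it. It may not stand on its well's floor yet: under about 4 N it sinks silently by an unknown 1 to 18 mm until firm; only then does the cap give. Two like bottles, already capped (cap down on the collar), stand near in like blocks
- collar (a point): point on the bottle's axis at the top of its round collar (42 mm diameter), 86.6 mm above the bottle's origin; shoulder at 75 mm, neck 29 mm wide up to 101.1 mm, four spring-backed round snap lugs on it at 92 mm. The cap's rim comes within 1 mm of the collar when home
- cap: loose white snap cap, 44 mm diameter, 19 mm tall, flat top; origin at the centre of its lower rim, z up. Starts resting on the lugs, rim 95 mm above the bottle's origin (8 to 9 mm above the collar). Pressed on a firm bottle it resists with 8 to 13 N for about 4 mm, then clicks (the force falls to about nothing) and drops to its hard stop, rim at 87.1 mm, top at 106.1 mm
- tool: seating tool: flat round steel foot 40 mm diameter, 12 mm thick, with an upright square black handle 26 x 26 mm on its centre up to 95 mm above the foot's underside; edges rounded; 0.18 to 0.35 kg. Origin at the centre of the foot's underside, z up the handle, x and y square to the handle's flats. Starts standing upright in the dish
- dish: fixed round steel dish in which the tool stands: 70 mm outer, 60 mm inner diameter, floor 4 mm thick, rim 12 mm high; origin at the centre of its underside, z up
- spare_cap1: spare white cap like the other, lying loose on the table; leave it (origin at the centre of its underside)
- spare_cap2: another spare cap on the table; leave it (origin at the centre of its underside)
- vial0: small loose amber vial, 24 mm diameter, 56 mm tall; leave it (origin at the centre of its underside)
- vial1: like vial0; leave it (origin at the centre of its underside)
- vial2: like vial0; leave it (origin at the centre of its underside)
- tweezers: steel tweezers 120 mm long lying on the table; leave them (origin at the centre of its underside)
- marker: white and black marker pen 100 mm long lying on the table; leave it (origin at the centre of its underside)
Not all that is in view belongs to the job. Of the things like the tool, leave any that is pink; of the rest the larger one is meant. Of the things that look like the dish, the larger one is meant.

How it is judged:
On the way, in this order (a step that is already met when the one before it is completed fails the run):
1. the seating tool is lifted out of its dish (z of tool in the frame of dish above 0.03 m and contact force between the fingers and tool above 1 N), for 0.1 s.
2. the cap is home on the bottle (rim no higher than 88.6 mm above the bottle's origin) and the upright tool keeps pressing on it with 9 to 22 N for 0.8 s (z of cap in the frame of bottle between 0.084 and 0.0886 m and horizontal distance between cap and collar below 0.004 m and angle between cap's own z axis and vertical below 0.05 rad and contact force between tool and cap between 9 and 22 N and angle between tool's own z axis and vertical below 0.12 rad), for 0.8 s.
At the end, for the whole second after the job is handed in: the cap sits level (within 0.05 rad) and fully home on the bottle, its rim 84 to 88.6 mm above the bottle's origin and within 4 mm of its axis, and the tool stands upright (within 0.08 rad) and still on the floor of its dish, within 14 mm of the dish's centre, released (z of cap in the frame of bottle between 0.084 and 0.0886 m and horizontal distance between cap and collar below 0.004 m and angle between cap's own z axis and vertical below 0.05 rad and horizontal distance between tool and dish below 0.014 m and z of tool in the frame of dish between 0.001 and 0.007 m and angle between tool's own z axis and vertical below 0.08 rad and linear speed of each of tool, cap below 0.02 m/s and contact force between tool and cap below 0.1 N); the robot touches nothing.
It fails at once if the tool pushes on the cap with more than 30 N (contact force between tool and cap above 30 N).
It fails at once if the gripper or arm touches the cap (contact force between any of the fingers, the arm and cap above 0.5 N).
It fails at once if a bystander is moved by more than 20 mm (distance of any of spare_cap1, spare_cap2, vial0, vial1, vial2, tweezers, marker from where it was at the start of the episode above 0.02 m).
It also fails if it takes over 64 s, if anything falls off the work surface, if the arm or the gripper's body presses on something with over 40 N, if the wrist force passes 120 N, or if a joint passes its speed limit or range.

### The arm

A 6-joint arm with a two-finger parallel gripper is mounted at the origin on the work surface. World frame = base frame: x ahead of the robot, y to its left, z up, the work surface at z = 0. Lengths are in m, angles in rad, forces in N, time in s.
With the tool pointing down it reaches from about 0.375 to 0.9 m from the base axis. Payload 3.1 kg.
Tool frame: the origin (TCP) lies midway between the tips of the shut fingers; the grasp point (between the pads) lies 19 mm behind it; z points along the fingers, y is the line along which they close (so a half turn about z gives the same grasp; the last joint's range is limited). The gripper opens to 85 mm and grips with 20 to 120 N. Pads are 22 mm wide; open, the fingers measure 114 mm over their backs; the gripper's body (76 mm by 85 mm) begins 54 mm behind the grasp point. The pads swing forward as they close: fully open they stand 13 mm farther back than shut.
Start: joints at [1.161, 0.527, 1.433, -0, 1.181, -0.178], TCP at [0.143, 0.608, 0.231] pointing down, gripper open.
Joint ranges: [-3.08, 3.08], [-0.75, 2.2], [0.22, 2.44], [-1.43, 4.57], [0, 2.65], [-2.85, 2.85]. Speed limits (rad/s): [2.79, 2.79, 3.14, 3.14, 3.14, 3.14].

### API

Orientations are given as a unit quaternion [w, x, y, z].
In Python, from rig import arm gives the robot as it stands.
- The arm moves only by the tool arm_command, never from a script. Its argument "commands" is a list that holds one entry, the list of rows, each a list of 4 numbers: the shift along the tool's x, y, z in mm, then the turn about the tool's z in rad. In form: [[[x, y, z, turn], ...]]. A call has 1 to 20 rows; each row shifts and turns the commanded pose from where the row before left it, along the tool's axes as they then stand; what a row does not reach is not made up. A row lasts 1/8 s, in which the tool goes at most 62.5 mm and 10.7 degrees, less where a joint would pass 70% of its speed; a pose out of reach is approached as far as the arm can. A call with a gripper value outside its range is refused whole. "hand" is the closure, from 0 (fully open) to 1 (shut), set as the call begins (left out, the last holds). The fingers move at their own pace and stop on an object; the grip force is fixed at half the most. Time passes only in rows, so rows that do not move let the fingers close. It gives the time, the measured TCP pose, the force, the opening and the grip force at its end, in the units of the state.
- arm.sense(): the state, without advancing time (a new reading comes with each control period).
- arm.capture(name): name is "scene" or "top" or "wrist"; returns a dict with "pixels" (420x560x3 uint8, red, green, blue), "intrinsics" (3x3 intrinsics, pixels), "k1" (the pictures are not rectified: a ray, as slopes to the right and down, at radius r is drawn at 1 + k1 r^2 times it, then the intrinsics apply), "world_from_camera" (4x4, takes a point from camera to world coordinates); the wrist camera has in their place "T_tool_cam" (4x4, takes a point from camera to tool coordinates, whose origin is the TCP and whose axes are the flange's). Camera axes: x right, y up, looking along -z (the intrinsics and any distortion apply to the point x, -y, -z); pixel columns grow to the right and rows downward; lengths in m; the calibration is good to about 2 mm. A picture is of the moment at which its call begins: read the wrist's pose just before it. There is no depth.
- arm.hand_in(): hands the job in; it is judged then, once.
The state is a dict: "time_s": time; "qpos": joint angles; "qd": joint speeds; "joint_efforts": joint torques, N m; "eef_pos": TCP position; "tcp_rot": TCP orientation; "contact_force": force on the tool from outside, world axes, zero at the start; "wrist_torque": the same for the moment, N m; "width": opening from 0.0 (shut) to 1.0 (fully open); "gripper_force": force on a finger pad.
Only numpy, scipy, OpenCV 4.12 (cv2) and the standard library are available. Lean on these libraries where they do the work, as an engineer would, in place of code of your own. Each camera call takes 0.05 s, during which the arm holds its last target. There are 200 camera calls.

## Working session

There is one attempt and no reset: what is moved stays moved. The work goes in short steps, Python scripts to look and compute and a tool call to move; the robot and the scene stay as the last step left them, time stands still between calls to the robot, and variables do not carry over. Pictures are saved under pics/ and viewed, at most 10 in all, crops included, and the job is handed in when it is done.

Besides the shell and the picture viewer there is one more tool, called after "Call:" by a JSON object that holds its "fn" and its "kwargs", one argument or row to a line. arm_command: Moves the arm, as the interface text tells. Its arguments: {"type":"object","properties":{"commands":{"type":"array"},"hand":{"type":"number"}},"required":["commands"]}

```bash
mkdir -p pics; ls; cat > h.py <<'E'
import numpy as np, cv2
from rig import arm
from scipy.spatial.transform import Rotation as R
def q2R(q): return R.from_quat([q[1],q[2],q[3],q[0]]).as_matrix()
def cap(name):
    s=arm.sense(); c=arm.capture(name)
    if name=="wrist":
        T=np.eye(4);T[:3,:3]=q2R(s["tcp_rot"]);T[:3,3]=s["eef_pos"];c["T"]=T@np.array(c["T_tool_cam"])
    else: c["T"]=np.array(c["world_from_camera"])
    c["K"]=np.array(c["intrinsics"]); return c
def save(c,f): cv2.imwrite(f,cv2.cvtColor(np.array(c["pixels"]),cv2.COLOR_RGB2BGR))
def ray(c,u,v):
    p=cv2.undistortPoints(np.array([[[u,v]]],float),c["K"],np.array([c["k1"],0,0,0,0.]))[0,0]
    return c["T"][:3,3],c["T"][:3,:3]@np.array([p[0],-p[1],-1])
def onz(c,u,v,z):
    o,d=ray(c,u,v); return o+d*(z-o[2])/d[2]
def proj(c,P):
    q=np.linalg.inv(c["T"])@np.append(P,1); x,y=q[0]/-q[2],-q[1]/-q[2]; k=1+c["k1"]*(x*x+y*y)
    return (c["K"]@[x*k,y*k,1])[:2]
E
python3 - <<'E'
from h import *
print(arm.sense())
for n in("scene","top","wrist"):
    c=cap(n); save(c,f"pics/{n}0.png"); print(n,c["K"].tolist(),c["k1"],c["T"].round(3).tolist())
E
```

```text
pics
{'time_s': 0.0, 'qpos': array([ 1.16151523e+00,  5.28473472e-01,  1.43390554e+00, -5.82505031e-06,
        1.18144871e+00, -1.78508809e-01]), 'qd': array([ 0.00028838,  0.000417  ,  0.00115918, -0.0017749 , -0.00030373,
        0.00071538]), 'joint_efforts': array([-8.16215925e-05, -4.42343938e+01, -1.78028691e+01, -3.70298567e-04,
        8.33933096e-03, -1.57092813e-05]), 'eef_pos': array([0.14263783, 0.60775329, 0.23032814]), 'tcp_rot': array([-3.21151546e-04,  1.15129098e-01,  9.93349909e-01, -1.07039581e-03]), 'contact_force': array([-0.16351787, -0.62549831, -0.48369539]), 'wrist_torque': array([-0.00106301, -0.02468076,  0.01569876]), 'gripper_force': 0.0, 'width': 0.9974766153521787}
scene [[448.3483853756868, 0.0, 275.75567775658476], [0.0, 448.3483853756868, 205.5176994386229], [0.0, 0.0, 1.0]] -0.09855779539508869 [[-0.09, -0.603, 0.792, 1.279], [0.996, -0.057, 0.069, 0.054], [0.003, 0.795, 0.606, 0.681], [0.0, 0.0, 0.0, 1.0]]
top [[483.5342294178577, 0.0, 274.67386541726506], [0.0, 483.5342294178577, 218.50552544035], [0.0, 0.0, 1.0]] -0.1453886532178046 [[0.001, 0.999, -0.036, 0.475], [-1.0, 0.001, -0.019, -0.016], [-0.018, 0.036, 0.999, 1.377], [0.0, 0.0, 0.0, 1.0]]
wrist [[318.6027643286316, 0.0, 284.63625644787436], [0.0, 318.6027643286316, 212.75519588421975], [0.0, 0.0, 1.0]] 0.005674954384443407 [[0.229, -0.924, -0.306, 0.065], [0.973, 0.217, 0.074, 0.626], [-0.002, -0.314, 0.949, 0.372], [0.0, 0.0, 0.0, 1.0]]
```

View pics/scene0.png

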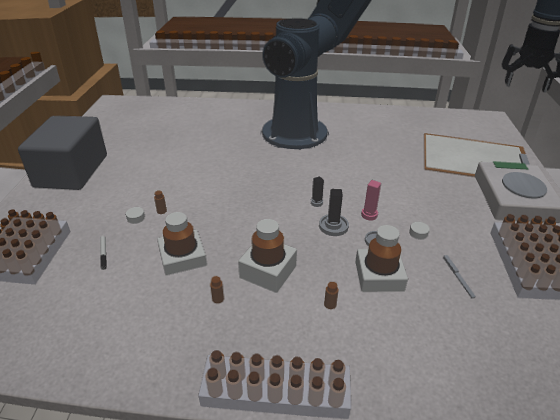

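View pics/top0.png

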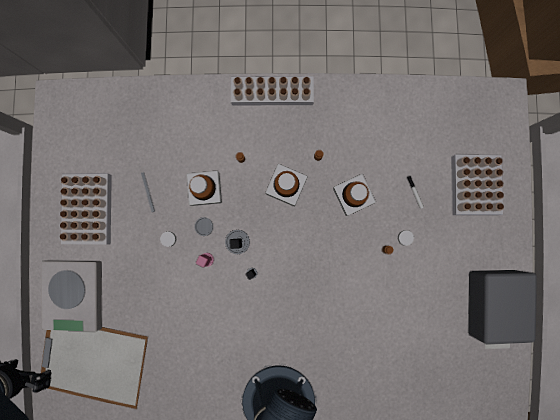

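The scene picture shows the tool in its dish at about (335,210), with the pink tool at (372,200) and the small one at (318,190). The three bottles are at about (178,240), (267,245) and (385,255). In the top view the tool and dish are at (237,242), and the caps are at (202,187), (287,184) and (355,193). Next I'll enlarge the bottles and triangulate the caps.

```bash
python3 - <<'E'
from h import *
s=cap("scene");t=cap("top")
a=cv2.cvtColor(s["pixels"],cv2.COLOR_RGB2BGR);b=cv2.cvtColor(t["pixels"],cv2.COLOR_RGB2BGR)
cr=[cv2.resize(a[205:295,x:x+65],None,fx=4,fy=4,interpolation=cv2.INTER_CUBIC) for x in(150,235,355)]
top=np.hstack(cr)
bt=cv2.resize(b[165:290,180:380],None,fx=3.9,fy=3.9,interpolation=cv2.INTER_CUBIC)
cv2.imwrite("pics/z1.png",top[:, :800]);cv2.imwrite("pics/z2.png",bt)
E
```

```text
(no output)
```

View pics/z1.png

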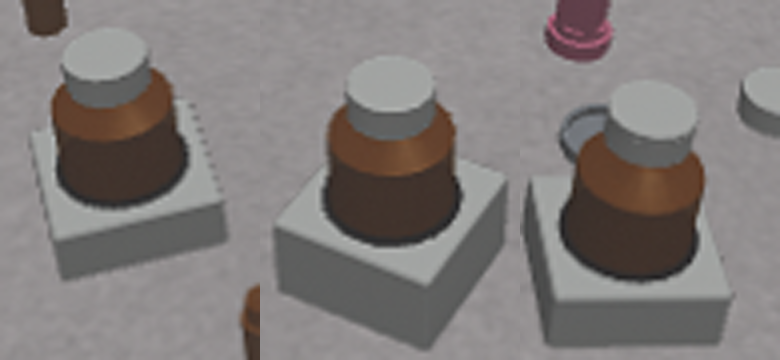

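View pics/z2.png

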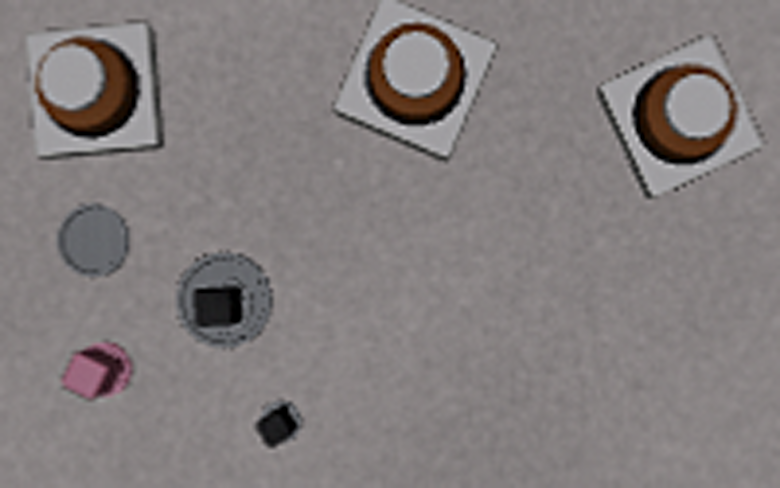

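The crops show the cap-top discs clearly. They don't settle which cap is loose, though the right-hand bottle in the scene view looks likely. I'll measure heights: cap top and block top triangulated from the two views.

```bash
cat >> h.py <<'E'
def tri(c1,p1,c2,p2):
    o1,d1=ray(c1,*p1);o2,d2=ray(c2,*p2);d1/=np.linalg.norm(d1);d2/=np.linalg.norm(d2)
    A=np.c_[d1,-d2];x=np.linalg.lstsq(A,o2-o1,rcond=None)[0];a=o1+x[0]*d1;b=o2+x[1]*d2
    return (a+b)/2,np.linalg.norm(a-b)
def blobs(m,amin):
    n,l,st,ce=cv2.connectedComponentsWithStats(m.astype(np.uint8),connectivity=4)
    out=[]
    for i in range(1,n):
        if st[i,4]>=amin:
            cs,_=cv2.findContours((l==i).astype(np.uint8),cv2.RETR_EXTERNAL,cv2.CHAIN_APPROX_NONE)
            out.append((ce[i],st[i],max(cs,key=len)))
    return out
E
python3 - <<'E'
from h import *
s=cap("scene");t=cap("top")
B={}
for n,c,xs,hw,hh in(("s",s,[(176,220),(267,229),(387.5,235)],10,6),("t",t,[(355.5,191),(286.5,181.5),(198.5,185)],7,7)):
    g=c["pixels"].astype(int)
    for i,(u,v) in enumerate(xs):
        u,v=int(u),int(v)
        print(n,i,"col",g[v-12:v+26:1,u].mean(1).astype(int).tolist())
        print("   row",g[v,u-18:u+19].mean(1).astype(int).tolist())
E
```

```text
s 0 col [146, 146, 144, 149, 166, 161, 161, 161, 161, 162, 161, 161, 162, 162, 162, 163, 162, 92, 95, 96, 96, 96, 96, 96, 67, 69, 69, 71, 70, 71, 71, 71, 61, 52, 53, 52, 53, 53]
   row [147, 148, 146, 145, 143, 145, 148, 150, 163, 162, 162, 162, 162, 162, 161, 161, 161, 161, 162, 161, 162, 162, 162, 163, 163, 164, 162, 135, 88, 122, 148, 145, 144, 145, 146, 144, 142]
s 1 col [147, 147, 164, 161, 162, 162, 162, 162, 161, 162, 162, 161, 162, 162, 163, 168, 94, 96, 97, 97, 96, 97, 98, 75, 74, 73, 75, 76, 75, 75, 75, 77, 53, 53, 53, 53, 54, 53]
   row [147, 148, 149, 150, 151, 149, 149, 111, 97, 153, 165, 163, 162, 162, 162, 162, 162, 162, 162, 163, 162, 163, 162, 162, 163, 163, 165, 163, 127, 101, 137, 147, 146, 146, 147, 146, 145]
s 2 col [146, 147, 162, 161, 160, 161, 161, 161, 161, 161, 161, 162, 161, 161, 163, 158, 121, 92, 95, 95, 95, 96, 97, 95, 80, 86, 88, 87, 85, 84, 84, 82, 80, 79, 78, 69, 50, 51]
   row [121, 120, 121, 121, 121, 120, 115, 89, 72, 86, 123, 162, 164, 162, 162, 161, 162, 162, 161, 161, 161, 162, 161, 161, 161, 161, 162, 162, 163, 160, 132, 141, 147, 144, 143, 144
[... 417 characters left out ...]
159, 159, 159, 160, 160, 158, 160, 158, 160, 157, 158, 161, 168, 137, 49, 51, 56, 60, 31, 10, 0, 136, 169, 160, 164, 158, 41, 102, 136, 134, 126]
   row [131, 131, 142, 161, 167, 138, 44, 42, 51, 41, 131, 164, 162, 159, 159, 160, 159, 158, 158, 159, 159, 159, 159, 159, 159, 164, 173, 74, 42, 46, 6, 169, 166, 161, 160, 161, 161]
t 2 col [164, 135, 55, 120, 162, 162, 158, 159, 159, 158, 160, 158, 159, 158, 159, 159, 158, 159, 163, 168, 69, 54, 58, 60, 34, 1, 90, 167, 162, 163, 166, 48, 106, 135, 130, 127, 128, 130]
   row [132, 130, 133, 135, 136, 137, 120, 117, 146, 95, 130, 164, 160, 158, 158, 157, 159, 159, 159, 157, 159, 159, 158, 160, 162, 158, 104, 44, 48, 53, 55, 53, 27, 10, 3, 65, 149]
```

Bottle 2 (scene right, top-view left) shows 11 px of amber shoulder below the cap, against about 8 on the others, so it looks like the loose one. Triangulation should confirm it and also give the tool and dish positions.

```bash
python3 - <<'E'
from h import *
s=cap("scene");t=cap("top")
def near(c,m,p,amin):
    bs=blobs(m,amin); return min(bs,key=lambda b:np.hypot(*(b[0]-p)))
gs=s["pixels"].astype(int).mean(2);gt=t["pixels"].astype(int).mean(2)
for ps,pt in zip([(176,220),(267,229),(387.5,235)],[(355.5,191),(286.5,181.5),(198.5,185)]):
    r=[]
    for c,g,p in((s,gs,ps),(t,gt,pt)):
        m=np.zeros(g.shape,bool);u,v=map(int,p);m[v-16:v+17,u-18:u+19]=1
        k=15;b=near(c,(g>155)&m,p,60); e=cv2.fitEllipse(b[2]); r.append(e[0]);print(b[1],np.round(e[0],1),np.round(e[1],1))
    P,err=tri(s,r[0],t,r[1]); print("captop",P.round(4),err.round(4))
print("bg dish:")
for n,c,g,box in(("s",s,gs,(318,180,352,236)),("t",t,gt,(222,227,254,257))):
    x0,y0,x1,y1=box
    m=np.zeros(g.shape,bool);m[y0:y1,x0:x1]=1
    for b in blobs((g<45)&m,20): 
        print(n,"black",b[0].round(1),b[1],cv2.minAreaRect(b[2]))
    m2=(g<125)&m
    for b in blobs(m2,100): print(n,"dark",b[0].round(1),b[1],cv2.fitEllipse(b[2]))
d=t["pixels"][228:257,222:254].astype(int).mean(2).astype(int)
print("\n".join(" ".join("%3d"%x for x in r) for r in d))
E
```

```text
[166 212  20  13 202] [175.6 218. ] [11.8 19.4]
[351 184  15  16 184] [358.4 191.7] [13.8 15.1]
captop [ 0.5912 -0.2122  0.108 ] 0.0018
[257 219  22  14 236] [267.3 225.4] [13.1 20.7]
[279 173  16  16 196] [286.1 180.9] [14.8 15. ]
captop [ 0.6175 -0.0212  0.1253] 0.0023
[378 225  21  14 237] [387.9 231.6] [12.8 21.1]
[191 177  15  16 180] [197.6 184.2] [13.8 14.8]
captop [0.61   0.2112 0.1213] 0.0031
bg dish:
s black [321.1 190.7] [318 180   5  21  29] ((321.14093017578125, 190.2013397216797), (2.780565023422241, 20.390811920166016), 10.007980346679688)
s black [338.2 209.2] [330 190  12  32  57] ((335.9950256347656, 205.54949951171875), (9.054838180541992, 31.94069480895996), 5.710593223571777)
s black [330.4 203.7] [329 192   3  22  28] ((330.0, 202.5), (21.0, 2.0), 90.0)
s dark [320.2 192.2] [318 180   6  27 141] ((320.25555419921875, 189.97825622558594), (4.919488906860352, 37.212039947509766), 1.8297405242919922)
s dark [334.  215.7] [319 188  30  48 854] ((334.10577392578125, 216.0149383544922), (26.78166389465332, 49.43425369262695), 4.541386127471924)
t black [235.4 243.1] [
[... 3214 characters left out ...]
 103 106  64  38  95  92  97 129 130 129 127 131 134 138 134
131 132 133 135 137 136 135 138 112 106 104  97  70  63  60  73  98  83  80 100 102 121 108 134 136 132 129 127 130 133 137 136
130 133 134 137 137 136 133 133 139 145 135 115 104 105 106 101 104 101  99 116 137 140 135 135 134 132 131 132 132 134 137 137
131 133 135 134 132 130 131 131 136 141 143 141 138 128 128 110 126 100 131 142 138 130 127 130 129 128 130 135 134 135 133 132
130 130 133 133 132 134 133 127 129 135 140 136 132 137 137 138 138 134 133 135 130 132 133 135 129 127 130 130 130 134 135 135
135 133 132 129 130 137 133 126 129 133 134 133 133 139 136 134 137 135 132 133 129 132 132 133 128 131 131 129 129 134 137 136
```

```bash
python3 - <<'E'
from h import *
t=cap("top");s=arm.sense()
h=onz(t,234.0,243.2,0.099);d=onz(t,237,241.4,0.01);print("handle",h,"dish",d)
Rt=q2R(s["tcp_rot"]);print(Rt.round(3)); 
# hover with TCP above handle at z .23, moved so that wrist camera sees tool
print("tool-axes shift mm",(Rt.T@(np.array([*h[:2],0.23])-s["eef_pos"])*1000).round(1))
w=cap("wrist");print(np.array(w["T_tool_cam"]).round(3))
E
```

```text
handle [0.45533675 0.11529008 0.099     ] dish [0.45909641 0.11592776 0.01      ]
[[-0.973  0.229 -0.   ]
 [ 0.229  0.973 -0.   ]
 [ 0.    -0.    -1.   ]]
tool-axes shift mm [-416.9 -408.6    1.3]
[[-0.001  0.949  0.315  0.08 ]
 [ 1.     0.001  0.    -0.   ]
 [ 0.     0.315 -0.949 -0.141]
 [ 0.     0.     0.     1.   ]]
```

Call:
{"fn": "arm_command", "kwargs": {
  "commands": [
    [[-28, -27.2, 0, 0], [-28, -27.2, 0, 0], [-28, -27.2, 0, 0], [-28, -27.2, 0, 0], [-28, -27.2, 0, 0], [-28, -27.2, 0, 0], [-28, -27.2, 0, 0], [-28, -27.2, 0, 0], [-28, -27.2, 0, 0], [-28, -27.2, 0, 0], [-28, -27.2, 0, 0], [-28, -27.2, 0, 0], [-28, -27.2, 0, 0], [-28, -27.2, 0, 0], [-25, -27, 0, 0], [0, 0, 0, -0.115], [0, 0, 0, -0.115], [0, 0, 0, 0]]
  ],
  "hand": 0
}}

```text
time_s: 2.8
eef_pos: [0.4557, 0.1159, 0.2315]
tcp_rot: [0.0, 0.001, 1.0, 0.0]
contact_force: [0.2, 0.2, 0.3]
width: 1.001
gripper_force: 0.0
```

```bash
python3 - <<'E'
from h import *
w=cap("wrist");save(w,"pics/w1.png");s=arm.sense();print(s["time_s"],s["eef_pos"],q2R(s["tcp_rot"]).round(3).tolist(),s["contact_force"])
print(proj(w,[.455,.115,.099]),proj(w,[.61,.211,.121]))
E
```

```text
2.85 [0.45565313 0.11601157 0.23142613] [[-1.0, 0.003, 0.0], [0.003, 1.0, 0.0], [-0.0, 0.0, -1.0]] [-0.14336235 -0.63104106 -0.30345971]
[284.07520911 200.47186333] [382.56913124 358.40580008]
```

View pics/w1.png

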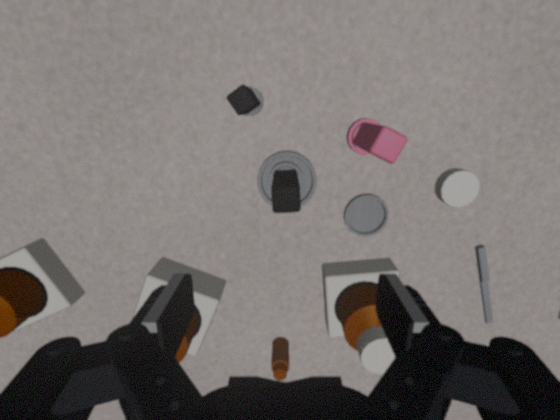

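The wrist picture shows the dish at (287,178) and the tool's handle top at about (286,202). The loose-cap candidate is at (378,350), partly behind a finger. Next I'll measure the handle's top face and yaw.

```bash
python3 - <<'E'
from h import *
w=cap("wrist");g=w["pixels"].astype(int).mean(2).astype(int)
print("\n".join("%d "%(165+i)+" ".join("%3d"%x for x in r) for i,r in enumerate(g[165:218,268:305])))
E
```

```text
165 116 117 118 116 115 109  98  92  95  98 109 109 113 109 110 110 110 109 110 111 109 109 115 113 113 105 102  91  95 101 110 116 116 115 116 116 114
166 118 118 114 116 111 100  94  95 108 112 112 113 113 105 104 103 101 104 100 105 103 107 107 113 112 112 107 105  97  98 103 119 114 116 114 116 117
167 119 117 114 111 106  97 105 109 115 112 105 108 101 101 103 104 108 106 112 109 106 108 102 103 106 108 111 108 108 105 103 105 112 114 115 112 114
168 115 117 115 108 101 103 111 114 110 103 101  99 101 104 108 111 106 113 108 110 107 104 103  95  93  90  95 108 112 108 108 101 109 110 116 118 110
169 119 113 109 102 102 108 111 107  97  88  95  93  97  99  98  99  96  96  94  95  91  90  84  79  65  70  72  85 103 109 106  99 100 112 113 116 118
170 115 113 104 103 109 113  95  83  72  72  70  77  71  71  70  67  65  65  62  63  65  57  56  51  40  43  52  63  89 102 112 102  99 107 114 118 114
171 119 107 102 103 109 105  82  61  48  50  47  47  42  51  40  44  44  44  38  42  43  33  32  41  33  34  33  44  73  99 113 114 105 104 112 114 118
172 112 104 102 109 113  97  67  48 
[... 6255 characters left out ...]
 121 120 121 121 120 124 125 124 123 121 127 129 130 127 131 135 139 139 141 142 142 141 142
214 137 138 143 139 139 137 136 131 126 130 134 136 136 136 134 136 138 139 137 135 136 137 135 137 136 137 138 136 139 142 142 143 136 143 142 142 140
215 138 139 140 142 140 140 139 138 141 139 138 141 141 139 141 139 141 139 141 140 139 137 137 138 138 137 135 138 141 139 140 140 139 144 142 145 141
216 139 141 138 141 142 140 139 138 142 139 140 142 143 141 141 139 138 137 137 138 138 138 139 138 138 136 138 138 135 138 136 139 138 139 141 144 141
217 141 142 140 139 141 138 140 136 142 139 141 142 141 142 139 138 136 138 139 138 137 137 136 136 137 137 135 136 137 134 136 135 136 137 142 141 139
```

```bash
python3 - <<'E'
from h import *
w=cap("wrist");t=cap("top");s=arm.sense()
print("handle top",onz(w,286.1,199.6,.099),"dish",onz(w,287,178.5,.01))
print("pink foot",onz(w,365,136,.01),onz(t,206,259,.01),"small",onz(w,253,100,.01),"smalltop",onz(w,242,100,.07))
print("pink top",onz(w,395,148,.08), tri(w,(395,148),t,(202.5,261)))
print("dish2",onz(w,365,214,.01))
h=onz(w,286.1,199.6,.099)
print((q2R(s["tcp_rot"]).T@(np.array([*h[:2],.058])-s["eef_pos"])*1000).round(1))
E
```

```text
handle top [0.45407657 0.11700636 0.099     ] dish [0.45419269 0.11844753 0.01      ]
pink foot [0.40647438 0.20510311 0.01      ] [0.40885455 0.20415589 0.01      ] small [0.36840035 0.08202708 0.01      ] smalltop [0.36955439 0.07777898 0.07      ]
pink top [0.4112246  0.21589043 0.08      ] (array([0.40720489, 0.19615553, 0.13074799]), np.float64(0.006392542149557286))
dish2 [0.49788393 0.21210675 0.01      ]
[  1.5   0.8 173.4]
```

Call:
{"fn": "arm_command", "kwargs": {
  "commands": [
    [[1, 0.5, 0, -0.055], [0, 0, 30, 0], [0, 0, 30, 0], [0, 0, 30, 0], [0, 0, 30, 0], [0, 0, 30, 0], [0, 0, 15, 0], [0, 0, 8, 0], [0, 0, 0, 0]]
  ],
  "hand": 0
}}

```text
time_s: 4.12
eef_pos: [0.4546, 0.1166, 0.0581]
tcp_rot: [-0.0, -0.027, 1.0, -0.0]
contact_force: [-0.3, -0.1, 0.9]
width: 1.0
gripper_force: 0.0
```

Call:
{"fn": "arm_command", "kwargs": {
  "commands": [
    [[0, 0, 0, 0], [0, 0, 0, 0], [0, 0, 0, 0], [0, 0, 0, 0], [0, 0, 0, 0], [0, 0, 0, 0], [0, 0, 0, 0], [0, 0, 0, 0]]
  ],
  "hand": 1
}}

```text
time_s: 5.12
eef_pos: [0.4549, 0.1166, 0.0588]
tcp_rot: [0.001, -0.027, 1.0, 0.0]
contact_force: [-0.3, 0.2, 6.3]
width: 0.297
gripper_force: 59.5
```

Call:
{"fn": "arm_command", "kwargs": {
  "commands": [
    [[0, 0, -10, 0], [0, 0, -20, 0], [0, 0, -30, 0], [0, 0, -30, 0], [0, 0, -30, 0], [0, 0, -30, 0], [0, 0, -25, 0], [0, 0, -10, 0], [0, 0, 0, 0], [0, 0, 0, 0]]
  ],
  "hand": 1
}}

```text
time_s: 6.38
eef_pos: [0.4536, 0.1165, 0.2422]
tcp_rot: [-0.001, -0.027, 1.0, 0.0]
contact_force: [0.5, 0.5, -2.8]
width: 0.298
gripper_force: 59.1
```

```bash
python3 - <<'E'
from h import *
s=arm.sense();w=cap("wrist");save(w,"pics/w2.png");print(s["time_s"],s["eef_pos"],s["contact_force"],s["wrist_torque"],q2R(s["tcp_rot"]).round(4).tolist())
g=cap("scene");a=cv2.cvtColor(g["pixels"],cv2.COLOR_RGB2BGR)
A=cv2.resize(a[80:290,290:430],None,fx=2.8,fy=2.8,interpolation=cv2.INTER_CUBIC)
b=cv2.cvtColor(w["pixels"],cv2.COLOR_RGB2BGR);B=cv2.resize(b,(400,300))
o=np.zeros((588,792,3),np.uint8);o[:,:392]=A[:588,:392];o[:300,392:792]=B;cv2.imwrite("pics/m2.png",o)
E
```

```text
6.375 [0.45357426 0.11649081 0.2421906 ] [ 0.5088591   0.47445337 -2.81678201] [ 0.02452276 -0.03521312  0.02215236] [[-0.9985, -0.0541, -0.0028], [-0.0541, 0.9985, -0.0001], [0.0028, 0.0001, -1.0]]
```

View pics/m2.png

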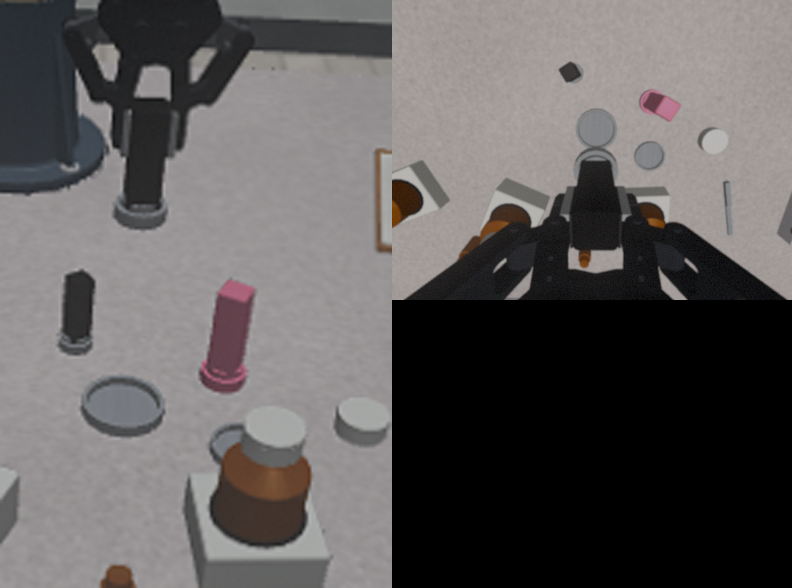

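The tool is held upright and its dish is empty. The wrist view of the bottle is blocked by the fingers. I'll check the cap height numerically in the scene image, comparing cap-top rear edge to shoulder front edge against predictions, and fit the empty dish too.

```bash
python3 - <<'E'
from h import *
s=cap("scene");t=cap("top");w=cap("wrist")
g=s["pixels"].astype(int).mean(2)
C=[(.5912,-.2122,.108),(.6175,-.0212,.1253),(.610,.2112,.1213)]
obs=[(176,220),(267,229),(387.5,235)]
for P,(u,v) in zip(C,obs):
    P=np.array(P);d=s["T"][:3,3]-P;d[2]=0;d/=np.linalg.norm(d)
    r0=proj(s,P-d*.022)[1];r1=proj(s,P+d*.022)[1];r2=proj(s,P+d*.022-[0,0,.019])[1]
    print("pred back %.1f front %.1f rim %.1f"%(r0,r1,r2),"shoulder home %.1f loose %.1f"%tuple(proj(s,P+d*.032-[0,0,z])[1] for z in(.0311,.039)), "centre", proj(s,P).round(1))
    col=g[int(v)-16:int(v)+40,int(u)-1:int(u)+2].mean(1); 
    print("  ",[(int(v)-16+i,int(x)) for i,x in enumerate(np.diff(col)) if abs(x)>8])
# body width in scene: amber mask width per row, via redness
rgb=s["pixels"].astype(int);am=(rgb[...,0]-rgb[...,2]>20)
for (u,v) in obs:
    m=np.zeros(am.shape,bool);m[int(v)-5:int(v)+45,int(u)-35:int(u)+36]=1
    b=max(blobs(am&m,50),key=lambda b:b[1][4]);print("amber bbox",b[1])
x=w["pixels"].astype(int).mean(2)
for n,c,p in(("t",t,(237,241)),("w",w,(285,179))):
    gg=c["pixels"].astype(int).mean(2)<123;m=np.zeros(gg.shape,bool);r=20 if n=="t" else 34;m[p[1]-r:p[1]+r,p[0]-r:p[0]+r]=1
    for b in blobs(gg&m,60):
        e=cv2.fitEllipse(b[2]);print(n,b[1],e,onz(c,*e[0],.011))
E
```

```text
pred back 211.5 front 224.6 rim 231.8 shoulder home 239.4 loose 242.3 centre [175.1 217.9]
   [(211, 16), (224, -71), (231, -28), (239, -12), (255, 15), (256, 60), (257, 45)]
pred back 218.2 front 232.8 rim 240.3 shoulder home 248.5 loose 251.5 centre [266.7 225.4]
   [(218, 18), (232, -76), (239, -24), (248, -24), (265, 31), (266, 94)]
pred back 224.7 front 238.8 rim 246.3 shoulder home 254.3 loose 257.3 centre [387.1 231.6]
   [(224, 15), (238, -39), (239, -29), (246, -15), (257, -9), (258, -16), (273, -8)]
amber bbox [163 222  31  20 317]
amber bbox [252 231  32  33 565]
amber bbox [369 238  32  35 611]
t [ 217  223   37   38 1135] ((232.30804443359375, 242.35951232910156), (38.046142578125, 39.088138580322266), 176.94712829589844) [0.45635535 0.12914868 0.011     ]
w [261 171  51  42 431] ((285.82379150390625, 165.21205139160156), (52.634273529052734, 93.83274841308594), 1.579757571220398) [0.43838668 0.11665985 0.011     ]
```

Bottles 0 and 1 match the "home" prediction and bottle 2 matches "loose" (observed 257.5, against 254.3 home and 257.3 loose). I'll move past it so the wrist camera can see the cap.

Call:
{"fn": "arm_command", "kwargs": {
  "commands": [
    [[-26.4, 10.5, 0, 0], [-26.4, 10.5, 0, 0], [-26.4, 10.5, 0, 0], [-26.4, 10.5, 0, 0], [-26.4, 10.5, 0, 0], [-26.4, 10.5, 0, 0], [-26.4, 10.5, 0, 0], [-26.4, 10.5, 0, 0], [0, 0, 0, 0], [0, 0, 0, 0]]
  ]
}}

```text
time_s: 7.88
eef_pos: [0.6599, 0.2116, 0.2422]
tcp_rot: [-0.001, -0.027, 1.0, -0.0]
contact_force: [-0.1, 0.1, -3.3]
width: 0.292
gripper_force: 59.3
```

```bash
python3 - <<'E'
from h import *
s=arm.sense();w=cap("wrist");save(w,"pics/w3.png");print(s["time_s"],s["eef_pos"],s["contact_force"],q2R(s["tcp_rot"]).round(4).tolist())
print(proj(w,[.610,.2112,.1213]))
g=w["pixels"].astype(int).mean(2)
for b in blobs(g>155,150):
    e=cv2.fitEllipse(b[2]);print(b[1],np.round(e[0],1),np.round(e[1],1),onz(w,*e[0],.1213))
E
```

```text
7.875 [0.65988536 0.21162659 0.24217909] [-0.06812572  0.13956655 -3.2999801 ] [[-0.9985, -0.0543, -0.0029], [-0.0543, 0.9985, -0.0006], [0.003, -0.0005, -1.0]]
[288.02045758 146.74547741]
[382   0  41  16 484] [401.    6.3] [15.8 41.9] [0.50722324 0.28602094 0.1213    ]
[244  35  28  14 215] [257.4  41.1] [10.7 26.6] [0.53474984 0.18436563 0.1213    ]
[ 244   70  100  121 3430] [291.2 132.9] [ 98.4 107. ] [0.59893711 0.21314272 0.1213    ]
[  18   71   97  125 2631] [ 63.3 131.6] [ 79.9 117.1] [0.60786949 0.03136639 0.1213    ]
[202  96  25  23 171] [214.8 107.1] [16.9 23.9] [0.58263571 0.15229009 0.1213    ]
[344 106  18  23 164] [352.9 116.9] [13.2 19.6] [0.58409931 0.26100444 0.1213    ]
[211 114  19  25 161] [220.9 127.4] [11.8 25.2] [0.59775949 0.15693357 0.1213    ]
[  0 115  24  53 964] [  9.8 143. ] [24.4 55. ] [ 0.61932051 -0.0129473   0.1213    ]
[ 263  119   52   53 2152] [288.6 144.9] [51.  51.9] [0.60848852 0.2115943  0.1213    ]
[362 121  23  21 179] [373.3 131.4] [17.5 20.1] [0.59429219 0.27862536 0.1213    ]
[331 133  35  27 389] [345.7 146. ] [20.4 34.1] [0.60689717
[... 1071 characters left out ...]
.5] [0.70539283 0.31417978 0.1213    ]
[205 257  20  18 159] [213.8 265.9] [13.9 17.3] [0.72125776 0.14938994 0.1213    ]
[335 261  24  29 242] [349.  273.4] [21.3 26.5] [0.722251   0.27406781 0.1213    ]
[358 262  17  28 189] [366.8 275.3] [13.6 24.8] [0.72329827 0.29075303 0.1213    ]
[169 276  47  31 510] [193.4 293.8] [25.6 42.6] [0.75170047 0.12963586 0.1213    ]
[513 303  23  33 244] [525.4 319.4] [17.5 30.5] [0.76263801 0.45049121 0.1213    ]
[536 305  23  37 254] [547.1 322.2] [18.1 29.3] [0.7646232  0.47238936 0.1213    ]
[477 324  35  47 367] [495.2 347.9] [17.  46.7] [0.79763693 0.43014066 0.1213    ]
[511 328  31  22 201] [526. 339.] [14.3 28.8] [0.78530815 0.45769278 0.1213    ]
```

View pics/w3.png

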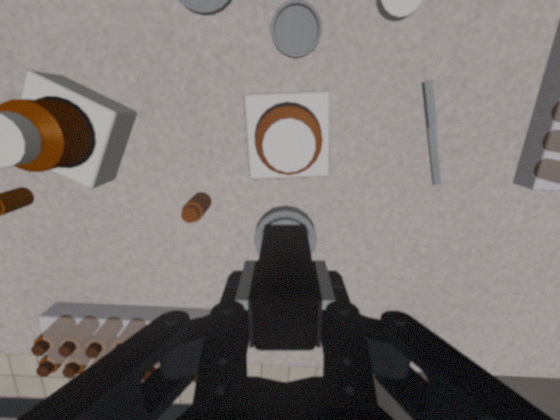

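Call:
{"fn": "arm_command", "kwargs": {
  "commands": [
    [[17, 1, 0, 0], [17, 1, 0, 0], [17.3, 0.8, 0, 0], [0, 0, 20, 0], [0, 0, 20, 0], [0, 0, 5, 0], [0, 0, 0, 0], [0, 0, 0, 0]]
  ]
}}

```text
time_s: 8.93
eef_pos: [0.6102, 0.2119, 0.1994]
tcp_rot: [0.001, -0.027, 1.0, 0.0]
contact_force: [-0.2, 0.5, -2.6]
width: 0.3
gripper_force: 59.5
```

```bash
python3 - <<'E'
from h import *
s=arm.sense();print(s["time_s"],s["eef_pos"],s["contact_force"],s["wrist_torque"])
w=cap("wrist");g=w["pixels"].astype(int).mean(2)
e=s["eef_pos"]
for z in(.0548,.0428):
  print([proj(w,e+np.array([a,b,-z])).round(1).tolist() for a,b in((0,-.02),(0,.02),(-.02,0))])
print("cap",[proj(w,np.array([.6085+a,.2116+b,.1213])).round(1).tolist() for a,b in((0,-.022),(0,.022),(-.022,0))])
v=int(proj(w,e+np.array([0,0,-.0488]))[1])
for r in range(v-40,v+8,4): print(r,g[r,240:336:2].astype(int).tolist())
c=cap("scene");a=cv2.cvtColor(c["pixels"],cv2.COLOR_RGB2BGR);A=cv2.resize(a[130:300,310:460],None,fx=3.5,fy=3.5,interpolation=cv2.INTER_CUBIC)
cv2.imwrite("pics/s4.png",A)
E
```

```text
8.925 [0.61015039 0.21190462 0.1993752 ] [-0.15415256  0.49070625 -2.63005018] [ 0.03349822 -0.04539029  0.01273425]
[[255.2, 232.5], [315.3, 235.5], [287.0, 205.3]]
[[253.5, 239.7], [317.1, 242.9], [287.1, 211.1]]
cap [[254.8, 218.3], [314.9, 221.3], [286.6, 190.7]]
197 [139, 164, 178, 178, 153, 82, 72, 73, 74, 74, 75, 83, 91, 121, 158, 171, 179, 179, 177, 176, 178, 178, 177, 178, 178, 178, 177, 178, 179, 177, 171, 148, 115, 102, 85, 70, 77, 75, 77, 75, 96, 166, 176, 178, 170, 155, 158, 158]
201 [154, 161, 178, 177, 138, 75, 76, 76, 75, 71, 86, 117, 164, 178, 177, 179, 177, 177, 175, 176, 175, 178, 175, 177, 179, 177, 175, 178, 179, 179, 177, 178, 175, 166, 127, 88, 71, 71, 72, 71, 76, 152, 176, 177, 172, 153, 158, 160]
205 [151, 155, 176, 179, 132, 74, 72, 71, 70, 88, 144, 175, 177, 176, 178, 179, 177, 178, 173, 169, 165, 153, 144, 141, 155, 165, 169, 174, 177, 176, 177, 179, 177, 179, 175, 140, 90, 68, 78, 73, 82, 150, 179, 177, 170, 151, 157, 156]
209 [153, 149, 174, 179, 153, 80, 73, 74, 81, 149, 178, 176, 177, 177, 172, 141, 100, 76, 72, 79, 79, 80, 84, 88, 77, 79, 80, 78, 85, 
[... 1214 characters left out ...]
 174, 173, 174, 164, 153, 156, 157]
233 [160, 155, 153, 159, 163, 162, 159, 147, 131, 130, 123, 102, 53, 32, 37, 42, 27, 39, 33, 28, 39, 33, 33, 30, 26, 34, 36, 37, 36, 33, 36, 34, 41, 48, 94, 125, 129, 127, 149, 156, 158, 153, 153, 158, 160, 161, 159, 155]
237 [155, 155, 153, 151, 155, 159, 159, 139, 127, 129, 128, 95, 43, 37, 31, 42, 36, 31, 42, 31, 33, 27, 32, 38, 35, 39, 38, 28, 36, 38, 40, 28, 29, 38, 102, 122, 127, 129, 137, 154, 150, 153, 149, 158, 154, 156, 155, 157]
241 [157, 155, 158, 158, 161, 158, 156, 138, 128, 131, 126, 69, 38, 37, 33, 38, 36, 39, 34, 30, 32, 37, 34, 29, 38, 31, 26, 33, 31, 32, 28, 30, 41, 34, 76, 124, 132, 131, 142, 155, 157, 155, 156, 153, 153, 153, 155, 158]
```

View pics/s4.png

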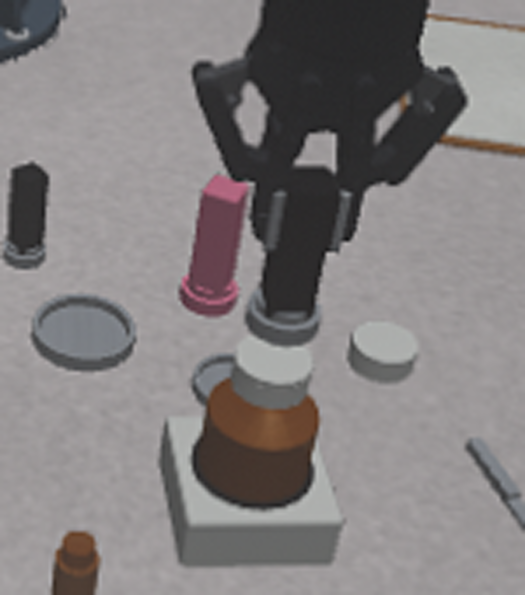

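The foot edges in the wrist image match prediction, so the tool sits straight in the grip. The scene crop shows it above the cap at (272,355). Now I'll trim the position and descend gently.

Call:
{"fn": "arm_command", "kwargs": {
  "commands": [
    [[1.6, 0.1, 4, 0], [0, 0, 4, 0], [0, 0, 4, 0], [0, 0, 2, 0], [0, 0, 0, 0], [0, 0, 0, 0]]
  ]
}}

```text
time_s: 9.78
eef_pos: [0.6081, 0.2119, 0.1844]
tcp_rot: [0.0, -0.027, 1.0, 0.0]
contact_force: [0.1, 0.4, -3.4]
width: 0.301
gripper_force: 59.5
```

Call:
{"fn": "arm_command", "kwargs": {
  "commands": [
    [[0, 0, 1, 0], [0, 0, 1, 0], [0, 0, 1, 0], [0, 0, 1, 0], [0, 0, 1, 0], [0, 0, 1, 0], [0, 0, 0, 0]]
  ]
}}

```text
time_s: 10.65
eef_pos: [0.6079, 0.2119, 0.1782]
tcp_rot: [-0.0, -0.027, 1.0, -0.0]
contact_force: [0.7, -0.1, -1.8]
width: 0.299
gripper_force: 59.5
```

Call:
{"fn": "arm_command", "kwargs": {
  "commands": [
    [[0, 0, 1, 0], [0, 0, 1, 0], [0, 0, 1, 0], [0, 0, 0, 0]]
  ]
}}

```text
time_s: 11.15
eef_pos: [0.6079, 0.2119, 0.1752]
tcp_rot: [-0.0, -0.027, 1.0, -0.0]
contact_force: [-0.3, -0.0, -3.1]
width: 0.3
gripper_force: 59.5
```

Call:
{"fn": "arm_command", "kwargs": {
  "commands": [
    [[0, 0, 1, 0], [0, 0, 1, 0], [0, 0, 1, 0], [0, 0, 0, 0]]
  ]
}}

```text
time_s: 11.65
eef_pos: [0.6081, 0.2119, 0.1725]
tcp_rot: [0.0, -0.027, 1.0, 0.0]
contact_force: [-0.3, -0.0, -0.5]
width: 0.295
gripper_force: 59.7
```

Call:
{"fn": "arm_command", "kwargs": {
  "commands": [
    [[0, 0, 1, 0], [0, 0, 1, 0], [0, 0, 0, 0]]
  ]
}}

```text
time_s: 12.02
eef_pos: [0.6081, 0.2119, 0.1702]
tcp_rot: [0.0, -0.027, 1.0, 0.0]
contact_force: [0.4, -0.1, 0.1]
width: 0.298
gripper_force: 59.7
```

Call:
{"fn": "arm_command", "kwargs": {
  "commands": [
    [[0, 0, 1, 0], [0, 0, 1, 0], [0, 0, 0, 0]]
  ]
}}

```text
time_s: 12.4
eef_pos: [0.608, 0.2119, 0.1682]
tcp_rot: [0.0, -0.027, 1.0, -0.0]
contact_force: [0.0, 0.1, -0.6]
width: 0.296
gripper_force: 59.7
```

Call:
{"fn": "arm_command", "kwargs": {
  "commands": [
    [[0, 0, 1, 0], [0, 0, 1, 0], [0, 0, 0, 0]]
  ]
}}

```text
time_s: 12.78
eef_pos: [0.608, 0.2119, 0.1662]
tcp_rot: [0.0, -0.027, 1.0, -0.0]
contact_force: [0.1, -1.1, -0.3]
width: 0.298
gripper_force: 59.7
```

Call:
{"fn": "arm_command", "kwargs": {
  "commands": [
    [[0, 0, 1, 0], [0, 0, 1, 0], [0, 0, 0, 0]]
  ]
}}

```text
time_s: 13.15
eef_pos: [0.608, 0.2119, 0.1642]
tcp_rot: [0.0, -0.027, 1.0, -0.0]
contact_force: [1.3, 1.1, -0.6]
width: 0.297
gripper_force: 59.7
```

Call:
{"fn": "arm_command", "kwargs": {
  "commands": [
    [[0, 0, 0.8, 0], [0, 0, 0.8, 0], [0, 0, 0, 0]]
  ]
}}

```text
time_s: 13.52
eef_pos: [0.608, 0.2119, 0.1626]
tcp_rot: [-0.0, -0.027, 1.0, -0.0]
contact_force: [0.5, 0.1, 0.1]
width: 0.298
gripper_force: 59.7
```

Call:
{"fn": "arm_command", "kwargs": {
  "commands": [
    [[0, 0, 0.8, 0], [0, 0, 0.8, 0], [0, 0, 0, 0]]
  ]
}}

```text
time_s: 13.9
eef_pos: [0.608, 0.2119, 0.161]
tcp_rot: [-0.0, -0.027, 1.0, 0.0]
contact_force: [0.4, -0.3, -0.5]
width: 0.299
gripper_force: 59.7
```

Call:
{"fn": "arm_command", "kwargs": {
  "commands": [
    [[0, 0, 0.8, 0], [0, 0, 0.8, 0], [0, 0, 0, 0]]
  ]
}}

```text
time_s: 14.28
eef_pos: [0.608, 0.2119, 0.1594]
tcp_rot: [-0.0, -0.027, 1.0, 0.0]
contact_force: [0.7, -0.9, -0.4]
width: 0.297
gripper_force: 59.7
```

Call:
{"fn": "arm_command", "kwargs": {
  "commands": [
    [[0, 0, 0.8, 0], [0, 0, 0.8, 0], [0, 0, 0, 0]]
  ]
}}

```text
time_s: 14.65
eef_pos: [0.608, 0.2119, 0.1583]
tcp_rot: [0.0, -0.027, 1.0, 0.0]
contact_force: [-0.0, -0.1, 3.6]
width: 0.296
gripper_force: 60.2
```

Call:
{"fn": "arm_command", "kwargs": {
  "commands": [
    [[0, 0, 0.8, 0], [0, 0, 0.8, 0], [0, 0, 0, 0]]
  ]
}}

```text
time_s: 15.02
eef_pos: [0.6082, 0.212, 0.1572]
tcp_rot: [0.0, -0.027, 1.0, 0.0]
contact_force: [-0.6, -0.6, 5.8]
width: 0.291
gripper_force: 60.6
```

Call:
{"fn": "arm_command", "kwargs": {
  "commands": [
    [[0, 0, 0.7, 0], [0, 0, 0.7, 0], [0, 0, 0, 0]]
  ]
}}

```text
time_s: 15.4
eef_pos: [0.6074, 0.2118, 0.1541]
tcp_rot: [-0.001, -0.027, 1.0, -0.0]
contact_force: [-0.1, -0.5, -2.7]
width: 0.298
gripper_force: 59.6
```

Call:
{"fn": "arm_command", "kwargs": {
  "commands": [
    [[0, 0, 0.7, 0], [0, 0, 0.7, 0], [0, 0, 0, 0]]
  ]
}}

```text
time_s: 15.78
eef_pos: [0.6076, 0.2119, 0.1529]
tcp_rot: [-0.001, -0.027, 1.0, -0.0]
contact_force: [0.7, 0.5, -3.3]
width: 0.294
gripper_force: 59.6
```

Clicked: the force fell to the free value. Now I'll follow it down to the hard stop in small steps.

Call:
{"fn": "arm_command", "kwargs": {
  "commands": [
    [[0, 0, 0.5, 0], [0, 0, 0.5, 0], [0, 0, 0, 0]]
  ]
}}

```text
time_s: 16.15
eef_pos: [0.6079, 0.2119, 0.1525]
tcp_rot: [-0.0, -0.027, 1.0, -0.0]
contact_force: [-0.3, 0.2, -3.2]
width: 0.298
gripper_force: 59.6
```

Call:
{"fn": "arm_command", "kwargs": {
  "commands": [
    [[0, 0, 0.5, 0], [0, 0, 0, 0]]
  ]
}}

```text
time_s: 16.4
eef_pos: [0.6079, 0.2119, 0.152]
tcp_rot: [-0.0, -0.027, 1.0, -0.0]
contact_force: [0.4, 0.3, -3.2]
width: 0.299
gripper_force: 59.6
```

Call:
{"fn": "arm_command", "kwargs": {
  "commands": [
    [[0, 0, 0.5, 0], [0, 0, 0, 0]]
  ]
}}

```text
time_s: 16.65
eef_pos: [0.6079, 0.2119, 0.1515]
tcp_rot: [-0.0, -0.027, 1.0, 0.0]
contact_force: [-0.7, 0.8, -2.3]
width: 0.301
gripper_force: 59.6
```

Call:
{"fn": "arm_command", "kwargs": {
  "commands": [
    [[0, 0, 0.5, 0], [0, 0, 0, 0]]
  ]
}}

```text
time_s: 16.9
eef_pos: [0.608, 0.2119, 0.1512]
tcp_rot: [0.0, -0.027, 1.0, -0.0]
contact_force: [-0.6, 0.8, -2.3]
width: 0.292
gripper_force: 59.8
```

Call:
{"fn": "arm_command", "kwargs": {
  "commands": [
    [[0, 0, 0.5, 0], [0, 0, 0, 0]]
  ]
}}

```text
time_s: 17.15
eef_pos: [0.6081, 0.2119, 0.1512]
tcp_rot: [0.0, -0.027, 1.0, 0.0]
contact_force: [-1.8, 0.5, 3.8]
width: 0.298
gripper_force: 60.1
```

Call:
{"fn": "arm_command", "kwargs": {
  "commands": [
    [[0, 0, 0.4, 0], [0, 0, 0, 0]]
  ]
}}

```text
time_s: 17.4
eef_pos: [0.6081, 0.2119, 0.1512]
tcp_rot: [0.0, -0.027, 1.0, 0.0]
contact_force: [-2.3, -0.3, 5.1]
width: 0.302
gripper_force: 60.6
```

Call:
{"fn": "arm_command", "kwargs": {
  "commands": [
    [[0, 0, 0.4, 0], [0, 0, 0, 0]]
  ]
}}

```text
time_s: 17.65
eef_pos: [0.6082, 0.2119, 0.1512]
tcp_rot: [0.0, -0.027, 1.0, 0.0]
contact_force: [-3.1, 0.2, 8.1]
width: 0.297
gripper_force: 60.8
```

Call:
{"fn": "arm_command", "kwargs": {
  "commands": [
    [[0, 0, 0.3, 0], [0, 0, 0, 0]]
  ]
}}

```text
time_s: 17.9
eef_pos: [0.6082, 0.212, 0.1512]
tcp_rot: [0.001, -0.027, 1.0, 0.0]
contact_force: [-3.3, -0.2, 8.7]
width: 0.295
gripper_force: 60.9
```

Call:
{"fn": "arm_command", "kwargs": {
  "commands": [
    [[0, 0, 0.4, 0], [0, 0, 0, 0], [0, 0, 0, 0]]
  ]
}}

```text
time_s: 18.27
eef_pos: [0.6082, 0.2119, 0.1512]
tcp_rot: [0.001, -0.027, 1.0, 0.0]
contact_force: [-3.3, 0.0, 10.3]
width: 0.295
gripper_force: 61.2
```

Call:
{"fn": "arm_command", "kwargs": {
  "commands": [
    [[0, 0, 0, 0], [0, 0, 0, 0], [0, 0, 0, 0], [0, 0, 0, 0], [0, 0, 0, 0], [0, 0, 0, 0]]
  ]
}}

```text
time_s: 19.02
eef_pos: [0.6083, 0.2119, 0.1512]
tcp_rot: [0.001, -0.027, 1.0, 0.0]
contact_force: [-3.3, 0.1, 10.4]
width: 0.297
gripper_force: 61.2
```

Call:
{"fn": "arm_command", "kwargs": {
  "commands": [
    [[0, 0, 0, 0], [0, 0, 0, 0], [0, 0, 0, 0], [0, 0, 0, 0], [0, 0, 0, 0], [0, 0, 0, 0]]
  ]
}}

```text
time_s: 19.77
eef_pos: [0.6082, 0.2119, 0.1511]
tcp_rot: [0.001, -0.027, 1.0, 0.0]
contact_force: [-3.2, -0.8, 10.2]
width: 0.294
gripper_force: 61.2
```

Pressed at about 13.5 N net for 1.5 s. Travel since firm was about 7.8 mm, which fits a cap fully home. Lifting and returning the tool.

Call:
{"fn": "arm_command", "kwargs": {
  "commands": [
    [[0, 0, -3, 0], [0, 0, -10, 0], [0, 0, -26, 0], [0, 0, -26, 0], [0, 0, -26, 0], [26.4, -14.5, 0, 0], [26.4, -14.5, 0, 0], [26.4, -14.5, 0, 0], [26.4, -14.5, 0, 0], [26.4, -14.5, 0, 0], [26.1, -14.4, 0, 0], [0, 0, 0, 0], [0, 0, 0, 0]]
  ]
}}

```text
time_s: 21.4
eef_pos: [0.4559, 0.1166, 0.2404]
tcp_rot: [0.001, -0.027, 1.0, 0.0]
contact_force: [0.1, -0.9, -3.5]
width: 0.297
gripper_force: 59.4
```

```bash
python3 - <<'E'
from h import *
s=arm.sense();print(s["time_s"],s["eef_pos"],s["contact_force"])
c=cap("scene");a=cv2.cvtColor(c["pixels"],cv2.COLOR_RGB2BGR);A=cv2.resize(a[100:300,290:450],None,fx=3,fy=3,interpolation=cv2.INTER_CUBIC)
cv2.imwrite("pics/s5.png",A)
g=c["pixels"].astype(int).mean(2)
for u in (386,388): print([(225+i,int(x)) for i,x in enumerate(np.diff(g[225:290,u])) if abs(x)>8])
m=np.zeros(g.shape,bool);m[215:265,365:410]=1
for b in blobs((g>155)&m,100): print(b[1],cv2.fitEllipse(b[2]))
p=cap("top");gt=p["pixels"].astype(int).mean(2);m=np.zeros(g.shape,bool);m[170:205,185:215]=1
for b in blobs((gt>155)&m,100): print(b[1],cv2.fitEllipse(b[2]))
E
```

```text
21.4 [0.4559439  0.11663743 0.24043713] [ 0.05365863 -0.8824946  -3.500998  ]
[(233, 10), (234, 8), (247, -17), (248, -52), (249, 10), (250, -9), (263, -12), (264, -12), (273, -8), (274, 55), (275, 53), (276, 14), (278, -22), (279, -34), (280, -10)]
[(234, 21), (247, -15), (248, -55), (255, -13), (263, -12), (264, -11), (273, -9), (274, 92), (275, 35), (278, -22), (279, -32), (280, -10)]
[376 234  21  14 230] ((386.1663818359375, 240.85562133789062), (12.649806022644043, 20.787214279174805), 99.36790466308594)
[187 171  28  34 299] ((202.02191162109375, 187.33413696289062), (31.325746536254883, 32.686607360839844), 23.153303146362305)
[192 178  15  15 180] ((199.15159606933594, 185.118896484375), (14.072808265686035, 14.504718780517578), 8.644481658935547)
```

View pics/s5.png

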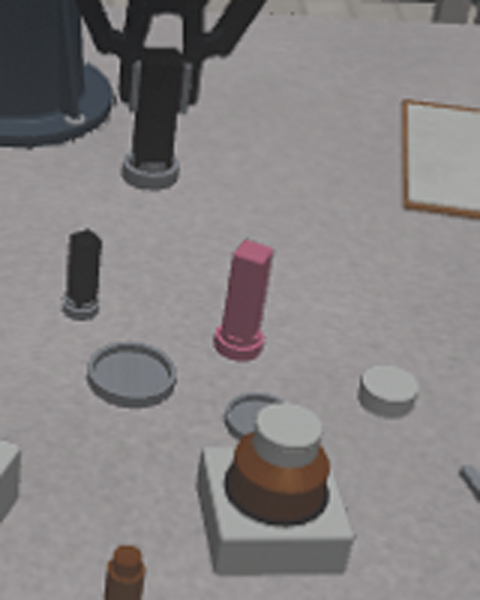

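The scene crop shows the cap now low on the collar, at (288,430) in the crop. Shoulder-to-cap-front spacing is 15.8 px against 15.6 predicted for home. The dish is empty at (132,375). Lowering the tool to where it was picked up.

Call:
{"fn": "arm_command", "kwargs": {
  "commands": [
    [[0.8, 0, 25, 0], [0, 0, 30, 0], [0, 0, 30, 0], [0, 0, 30, 0], [0, 0, 25, 0], [0, 0, 20, 0], [0, 0, 12, 0], [0, 0, 0, 0], [0, 0, 0, 0]]
  ]
}}

```text
time_s: 22.62
eef_pos: [0.4548, 0.1166, 0.0685]
tcp_rot: [0.001, -0.027, 1.0, -0.0]
contact_force: [-0.1, 0.9, -1.9]
width: 0.3
gripper_force: 59.4
```

```bash
python3 - <<'E'
from h import *
w=cap("wrist");s=arm.sense();print(s["time_s"],s["eef_pos"])
c=cap("scene");a=cv2.cvtColor(c["pixels"],cv2.COLOR_RGB2BGR);A=cv2.resize(a[160:260,290:380],None,fx=4,fy=4,interpolation=cv2.INTER_CUBIC)
b=cv2.cvtColor(w["pixels"],cv2.COLOR_RGB2BGR)[100:300,190:390];B=cv2.resize(b,(400,400));cv2.imwrite("pics/m6.png",np.hstack([A,B]))
E
```

```text
22.675 [0.45477627 0.11660713 0.06866465]
```

View pics/m6.png

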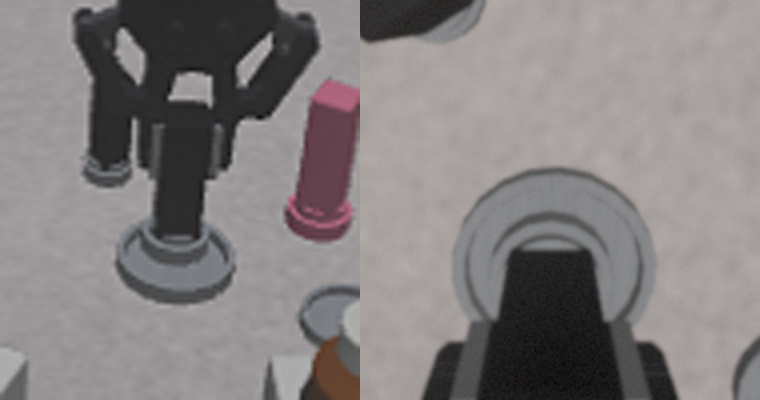

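The tool is centred over the dish, with the foot ring concentric at (555,245). Lowering the last 10 mm.

Call:
{"fn": "arm_command", "kwargs": {
  "commands": [
    [[0, 0, 3, 0], [0, 0, 3, 0], [0, 0, 2, 0], [0, 0, 0.7, 0], [0, 0, 0, 0]]
  ]
}}

```text
time_s: 23.35
eef_pos: [0.454, 0.1165, 0.0592]
tcp_rot: [-0.0, -0.027, 1.0, 0.0]
contact_force: [0.5, -0.2, -2.8]
width: 0.296
gripper_force: 59.4
```

Call:
{"fn": "arm_command", "kwargs": {
  "commands": [
    [[0, 0, 0.6, 0], [0, 0, 0, 0]]
  ]
}}

```text
time_s: 23.6
eef_pos: [0.454, 0.1165, 0.0589]
tcp_rot: [0.0, -0.027, 1.0, -0.0]
contact_force: [-0.5, 0.6, -1.3]
width: 0.295
gripper_force: 59.8
```

Call:
{"fn": "arm_command", "kwargs": {
  "commands": [
    [[0, 0, 0.6, 0], [0, 0, 0, 0]]
  ]
}}

```text
time_s: 23.85
eef_pos: [0.4541, 0.1165, 0.0588]
tcp_rot: [0.0, -0.027, 1.0, -0.0]
contact_force: [-1.6, -0.6, 6.0]
width: 0.293
gripper_force: 60.8
```

Touching the dish floor at the original height. Releasing, then straight up.

Call:
{"fn": "arm_command", "kwargs": {
  "commands": [
    [[0, 0, 0, 0], [0, 0, 0, 0], [0, 0, 0, 0], [0, 0, 0, 0], [0, 0, 0, 0], [0, 0, 0, 0], [0, 0, 0, 0], [0, 0, 0, 0]]
  ],
  "hand": 0
}}

```text
time_s: 24.85
eef_pos: [0.454, 0.1165, 0.0581]
tcp_rot: [-0.0, -0.027, 1.0, 0.0]
contact_force: [-0.1, 0.6, -0.5]
width: 0.997
gripper_force: 0.0
```

Call:
{"fn": "arm_command", "kwargs": {
  "commands": [
    [[0, 0, -10, 0], [0, 0, -20, 0], [0, 0, -30, 0], [0, 0, -30, 0], [0, 0, -30, 0], [0, 0, -30, 0], [0, 0, -20, 0], [0, 0, 0, 0], [0, 0, 0, 0], [0, 0, 0, 0]]
  ]
}}

```text
time_s: 26.1
eef_pos: [0.4532, 0.1165, 0.2271]
tcp_rot: [-0.001, -0.027, 1.0, 0.0]
contact_force: [0.2, 0.3, -0.2]
width: 1.004
gripper_force: 0.0
```

```bash
python3 - <<'E'
from h import *
w=cap("wrist");s=arm.sense();print(s["time_s"],s["eef_pos"],s["width"])
c=cap("scene");a=cv2.cvtColor(c["pixels"],cv2.COLOR_RGB2BGR);A=cv2.resize(a[160:280,290:410],(400,400),interpolation=cv2.INTER_CUBIC)
b=cv2.cvtColor(w["pixels"],cv2.COLOR_RGB2BGR);B=cv2.resize(b,(400,300));o=np.zeros((400,800,3),np.uint8);o[:,:400]=A;o[:300,400:]=B;cv2.imwrite("pics/m7.png",o)
E
```

```text
26.15 [0.45332329 0.11645141 0.22716761] 1.001191978838787
```

View pics/m7.png

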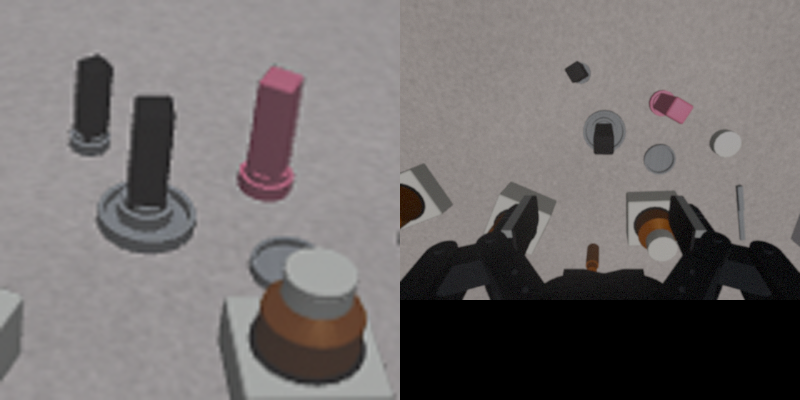

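The tool stands upright, centred and released. The cap ellipse looks slightly rolled in this crop, so I'll check the cap's level numerically against the start picture.

```bash
python3 - <<'E'
from h import *
c=cap("scene");g0=cv2.imread("pics/scene0.png").astype(int).mean(2);g1=c["pixels"].astype(int).mean(2)
def el(g,box):
    x0,y0,x1,y1=box;m=np.zeros(g.shape,bool);m[y0:y1,x0:x1]=1
    b=max([b for b in blobs((g>155)&m,100) if b[1][4]<400],key=lambda b:b[1][4]);e=cv2.fitEllipse(b[2]);return np.round([*e[0],*e[1],e[2]],1)
for n,g in(("before",g0),("after",g1)):
    for box in((160,205,192,240),(250,212,285,242),(372,218,404,256)): print(n,el(g,box))
# predicted ellipse of a level cap, and shoulder/side contours
for P in((.610,.2112,.1213),(.609,.2115,.0955+.002)):
    q=np.array([proj(c,np.array(P)+.022*np.array([np.cos(a),np.sin(a),0])) for a in np.linspace(0,6.28,40)],np.float32);print("level pred",np.round([*cv2.fitEllipse(q)[0],*cv2.fitEllipse(q)[1],cv2.fitEllipse(q)[2]],1))
for u in range(374,402,3): # front edge of cap top and rim bottom and shoulder per column
    print(u,"before",[(222+i,int(x)) for i,x in enumerate(np.diff(g0[222:262,u])) if abs(x)>9],"after",[(230+i,int(x)) for i,x in enumerate(np.diff(g1[230:268,u])) if abs(x)>9])
E
```

```text
before [175.6 217.9  11.8  19.5  79.6]
before [267.3 225.4  13.1  20.7  89.2]
before [387.9 231.6  12.8  21.1 100.9]
after [175.5 217.9  11.9  19.6  79.8]
after [267.7 225.4  13.2  22.2  87.9]
after [386.2 240.9  12.6  20.8  99.4]
level pred [387.1 231.8  14.4  23.3 101.6]
level pred [385.4 240.7  14.5  22.9 102. ]
374 before [(230, -32), (231, -38), (232, 19), (233, 31), (237, -37), (238, -18), (253, -10)] after [(230, -33), (231, -38), (232, 18), (233, 31), (240, -9), (243, -39), (260, -10)]
377 before [(229, -9), (231, -19), (232, -10), (233, -22), (234, -15), (241, -15), (255, -12)] after [(230, -33), (231, -44), (233, 40), (235, 26), (236, 16), (243, -32), (244, -38), (245, -13), (252, -12)]
380 before [(225, 10), (235, -36), (236, -41), (244, -17), (256, -9)] after [(231, -33), (232, -39), (233, 38), (234, 62), (245, -16), (246, -52), (254, -18), (263, -12)]
383 before [(224, 9), (237, -51), (238, -14), (245, -21), (257, -15)] after [(232, -23), (234, 37), (247, -46), (248, -18), (255, -16), (263, -14)]
386 before [(224, 17), (238, -55), (246, -12), (257, -10), (258, -14)] after [(233, 11), (247, -17), (248, -51), (263, -11), (264, -14)]
389 before [(224, 10), (238, -17), (239, -52), (246, -20), (258, -15)] after [(234, 18), (247, -15), (248, -55), (255, -15), (263, -11)]
392 before [(225, 15), (238, -26), (239, -42), (245, -10), (246, -16), (257, -11)] after [(235, 10), (236, 9), (247, -26), (248, -45), (254, -19), (263, -11)]
395 before [(227, 12), (237, -21), (238, -48), (244, -12), (245, -12), (256, -11)] after [(245, -21), (246, -39), (247, -13), (261, -9)]
398 before [(235, -24), (236, -28), (238, 17), (239, 10), (241, -10), (242, -41), (243, -24)] after [(249, -10), (250, -38), (251, -28), (261, -12)]
401 before [(248, -14), (250, 10), (251, 15)] after []
```

The cap is level: its ellipse angle is as predicted and as before pressing, so the roll is only perspective. Rim-to-shoulder spacing also shows it home. Handing in.

```bash
python3 -c "
from rig import arm
print(arm.hand_in())"
```

```text
the job is handed in; nothing more can be done
None
```

The job is handed in, with no verdict returned: the loose cap clicked home and was held at about 13.5 N for roughly 1.5 s, and the tool stands upright and released in its dish, at about 26 s of robot time.

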